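Fit the splined handle to the bar vise and wind it shut

TASK

Fit the loose two-arm handle onto the bar vise's upright splined spindle, rocking it until the teeth mesh and pushing it fully home against the shoulder; then push the handle round clockwise (seen from above) until the jaw grips the square tube against the fixed jaw, leave the handle on the spindle and let go. Move the jaw only by the handle, never by touching it, do not drop the handle, and leave the other tools and steel where they lie.

Things in the scene. Friction and masses are not known exactly. Their poses are not given: they have to be found in the camera images.
- handle: The part to fit: steel two-arm handle, 0.7 kg, 200 mm over its black ball knobs. Hub: ring of 60 mm diameter, 50 mm high, bored right through. Flat arms 22 mm wide, 14 mm thick run along its +x and -x, centred 22 mm above the foot, out to 30 mm balls centred 85 mm from the axis. Origin: hub axis at the foot; z up. Lies foot down on the mat; is fitted the same way up; grip it by hub or arm.
- handle_foot (a point): Centre of the hub's lower face (the handle's origin and axes). Splined bore: 42 mm across its grooves, 32 mm across its six inner teeth, which stand at 30, 90, 150... degrees from the arms, so that a groove lies in line with each arm. Teeth and grooves run the hub's full height.
- spindle_seat (a point): On the axis of the vise's upright spindle, at its shoulder: a collar of 54 mm diameter, 95 mm above the bench, on which the hub's foot must rest. Axes as the vise's, z up; it does not turn. Above it stand six keys 32 mm long, 8 mm wide, 60 degrees apart, 40 mm over the keys, 30 mm between them. How they point at the start varies and is not told: see it, or feel for it.
- spindle_nose (a point): Top end of the spindle, 52 mm above the shoulder. Its last 20 mm are a plain round nose, 30 mm in diameter, end chamfered, over which the hub drops first: not in mesh, the foot rests on the key ends 32 mm above the shoulder. It meshes in six positions 60 degrees apart, with some 4 degrees of play either way and 1 mm sideways, so a turn of 30 degrees either way finds a mesh.
- spindle (a joint): Turn of the spindle, rad, 0 at the start whichever way the keys point, growing clockwise seen from above, up to 1.42. 1 rad moves the jaw 24 mm; about 1.0 rad closes it on the tube. It drags (some 0.4 N m to turn it) and stays where it is left.
- jaw (a joint): Travel of the moving jaw towards the fixed jaw, m, 0 at the start (open), driven by the spindle through pinion and rack. The tube is gripped against the fixed jaw at about 0.024, where the handle comes to a stop and the force rises.
- jaw_face (a point): Middle of the moving jaw's face, 60 mm above the bench; the jaw moves along the vise's +y.
- vise: Green bar vise, fixed. Origin: spindle axis at bench level. Base: x -70 to 175, y -120 to 125 mm. Bed at x 40 to 155, 30 mm high; jaws at x 40 to 145, up to 81 mm high, fixed jaw's face at y = 88; bearing round the spindle 87 mm high; a stop post of 16 mm diameter, 222 mm high, at (165, -108). At home the handle's arms are centred 117 mm up and swing clear; fingers can reach down to 95 mm beside them.
- tube: Square steel tube 40 x 40 mm, 160 mm long along its x, lying loose on the vise's bed between the jaws, parallel to them, up to 6 mm off the fixed jaw. Origin: centre of its underside.
- mat: Black rubber mat 270 x 280 mm, 4 mm thick, fixed on the bench, on which the handle and small tools lie. Origin at its centre on the bench.
- small_key: Not wanted: a smaller steel key with two thin arms, 120 mm long, 35 mm high, hub 32 mm across with a plain round hole; lies on the mat. Origin: centre of its foot; arms along x.
- spanner: Steel spanner 170 mm long, flat on the mat. Leave it. Its length is along x, origin under its middle.
- chip_brush: Brush 130 mm long, on the mat. Leave it. Its length is along x, origin under its middle.
- offcut: Dark square-bar offcut 60 x 35 x 40 mm high, lying on the vise's bed behind the moving jaw. Leave it. Origin: centre of its underside.
- oil_bottle: Grey oil bottle, 64 mm in diameter, 170 mm high, on the right of the bench. Leave it. Origin: centre of its foot.
- hammer: Hammer 260 mm long lying on the left of the bench. Leave it. Its handle is along x, origin under its middle.
- round_stub: Dark round-bar stub, 60 mm in diameter, 75 mm high, standing at the back of the bench's middle. Leave it. Origin: centre of its foot.
Things that resemble listed ones, but are neither listed nor needed, are in the scene too. Leave any green or turquoise look-alike of the handle alone. What is shaped like the tube but orange is not meant.

How it is judged:
By the outcome, as a careful person would: the job done as asked, in the order asked, and still so for the second after the job is handed in, with the robot touching nothing.
It also fails if it takes over 69 s, if anything falls off the work surface, if the arm or the gripper's body presses on something with over 40 N, if the wrist force passes 120 N, or if a joint passes its speed limit or range.

ROBOT

A 6-joint arm with a two-finger parallel gripper is mounted at the origin on the work surface. World frame = base frame: x ahead of the robot, y to its left, z up, the work surface at z = 0. Lengths are in mm, angles in rad, forces in N, time in s.
With the tool pointing down it reaches from about 350 to 800 mm from the base axis. Payload 7.3 kg.
Tool frame: the origin (TCP) lies between the finger pads; the fingertips stand 22 mm ahead of it and the grasp point (between the pads) lies 3 mm ahead of it (env.tip_extent is the distance from the TCP to the fingertips, in mm); z points along the fingers, y is the direction in which the jaws open and shut (so a half turn about z gives the same grasp; the last joint's range is limited). The gripper opens to 85 mm and grips with 20 to 120 N. Pads are 22 mm wide; open, the fingers measure 114 mm over their backs; the gripper's body (76 mm by 85 mm) begins 54 mm behind the grasp point. The pads swing forward as they close: fully open they stand 13 mm farther back than shut.
Start: joints at [-1.316, 0.342, 1.524, -0, 1.275, -0.146], TCP at [204.854, -483.402, 253.322] pointing down, gripper open.
Joint ranges: [-2.53, 2.53], [-0.77, 2.02], [0.04, 2.7], [-1, 4.14], [0.28, 2.66], [-3.11, 3.11]. Speed limits (rad/s): [2.57, 2.57, 3.14, 3.14, 3.14, 3.14].

INTERFACE

Orientations are given as a rotation vector (axis times angle).
In Python, from bench import env gives the robot as it stands.
- The arm moves only by the tool play_rows, never from a script. Its argument "targets" is a list of rows, each a list of 3 entries, a list of its own where there are three numbers: the shift along the world's x, y, z in mm, then the turn, a rotation vector about the world's x, y, z in degrees, then the closure, from 0 (fully open) to 1 (shut). In form: [[[dx, dy, dz], [ax, ay, az], gripper], ...]. A call has 1 to 12 rows; each row shifts and turns the commanded pose from where the row before left it; what a row does not reach is not made up. A row lasts 1/10 s, in which the tool goes at most 50 mm and 8.59 degrees, less where a joint would pass 70% of its speed; a pose out of reach is approached as far as the arm can. A call is refused whole if a number of a shift passes 50 or a number of a turn 8.59, either way. A call with a gripper value outside its range is refused whole. The fingers move at their own pace and stop on an object; "force" is the grip in N (left out, the last holds). Time passes only in rows, so rows that do not move let the fingers close. It gives the time, the measured TCP pose, the force and the opening at its end, in the units of the state.
- env.get_obs(): the state, without advancing time (a new reading comes with each control period).
- env.camera(name): name is "side" or "top"; returns the picture (400x640x3 uint8, red, green, blue); there is no depth.
- env.calibration(name): a dict with "K" (3x3 intrinsics, pixels), "k1" (the pictures are not rectified: a ray, as slopes to the right and down, at radius r is drawn at 1 + k1 r^2 times it, then the intrinsics apply), "R" (3x3) and "t" (3): a world point X has camera coordinates R X + t. Camera axes: x right, y down, z forward; pixel columns grow to the right and rows downward; lengths in mm; the calibration is good to about 2 mm. A picture is of the moment at which its call begins. calibration takes no time and is no camera call.
- env.job_done(): hands the job in, once; it reports no verdict.
Trained networks look in the newest picture that a camera, given by its name, has taken for a name from the list of things; names that differ only in an ending like _2 or _b are one class to them, and where a whole thing is asked for, a point or a joint stands for the part that bears it (a point fixed in the world has none). Each returns a list of dicts, best first, with "p" (0 to 1); they miss things now and then, are a little off and sometimes report something else, mostly with a low value. They report only what shows in the picture. A call takes as long as a camera call. They do not tell look-alikes from the thing itself.
- env.trace(target, camera): "pixels" (400x640 bool, what is visible of it) and "rect" ([left, top, width, height] in pixels, round what is visible of it).
The state is a dict: "t": time; "joint_positions": joint angles; "joint_vel": joint speeds; "effort": joint torques, N m; "eef_pos": TCP position; "tcp_rot": TCP orientation; "force": force on the tool from outside, world axes, zero at the start; "wrist_torque": the same for the moment, N m; "grip_width": finger opening in mm.
Only numpy, scipy, OpenCV 4.12 (cv2) and the standard library are available. Lean on these libraries where they do the work, as an engineer would, in place of code of your own. Each camera call takes 0.05 s, during which the arm holds its last target. There are 200 camera calls.

## Working session

There is one attempt and no reset: what is moved stays moved. The work goes in short steps, Python scripts to look and compute and a tool call to move; the robot and the scene stay as the last step left them, time stands still between calls to the robot, and variables do not carry over. Pictures are saved under pics/ and viewed, about 8 in all and at most 12, crops included, and the job is handed in when it is done.

Besides the shell and the picture viewer there is one more tool, called by a JSON object that holds its "fn" and its "kwargs". play_rows: Moves the arm, as the interface text tells. Its arguments: {"type":"object","properties":{"targets":{"type":"array","items":{"type":"array"}},"force":{"type":"number"}},"required":["targets"]}

```bash
mkdir -p pics; ls; cat > h.py <<'E'
import numpy as np,cv2
from bench import env
def proj(X,cam):
    c=env.calibration(cam);x=np.atleast_2d(X)@np.array(c["R"]).T+np.array(c["t"]).ravel()
    s=x[:,:2]/x[:,2:];s=s*(1+c["k1"]*(s**2).sum(1,keepdims=True));K=np.array(c["K"])
    return s@K[:2,:2].T+K[:2,2]
def unproj(px,z,cam):
    c=env.calibration(cam);K=np.array(c["K"]);R=np.array(c["R"]);t=np.array(c["t"]).ravel()
    d=(np.atleast_2d(px).astype(float)-K[:2,2])/[K[0,0],K[1,1]];s=d.copy()
    for _ in range(20): s=d/(1+c["k1"]*(s**2).sum(1,keepdims=True))
    r=np.c_[s,np.ones(len(s))]@R; o=-R.T@t
    return o+r*((z-o[2])/r[:,2])[:,None]
def save(cam,name,crop=None,k=1):
    im=env.camera(cam)[...,::-1]
    if crop: x,y,w,h=crop; im=im[y:y+h,x:x+w]
    cv2.imwrite(f"pics/{name}.png",cv2.resize(im,None,fx=k,fy=k,interpolation=cv2.INTER_CUBIC))
E
python3 - <<'E'
from h import *
for c in("top","side"):
    save(c,c+"0"); k=env.calibration(c); print(c,np.round(k["K"],1).tolist(),k["k1"],np.round(-np.array(k["R"]).T@np.array(k["t"]).ravel()),np.round(k["R"],2).tolist())
    for n in("handle","vise","spindle_nose","tube","small_key","jaw","spindle"):
        for d in env.trace(n,c)[:3]:
            ys,xs=np.nonzero(d["pixels"]); print(n,round(d["p"],2),d["rect"],len(xs),xs.mean().round(1) if len(xs) else 0,ys.mean().round(1) if len(xs) else 0)
E
```

```text
pics
top [[364.9, 0.0, 322.3], [0.0, 364.9, 202.5], [0.0, 0.0, 1.0]] -0.008479281355544724 [ 428.   22. 1220.] [[-0.0, -1.0, 0.01], [-1.0, 0.0, -0.07], [0.07, -0.01, -1.0]]
handle 0.94 [363.7, 267.4, 59.3, 20.3] 556 392.4 275.8
handle 0.68 [234.9, 183.8, 61.9, 21.8] 544 265.1 194.6
handle 0.56 [201.6, 255.4, 22.5, 64.1] 722 212.6 285.5
vise 0.58 [351.1, 124.4, 103.6, 90.3] 4976 397.8 172.5
vise 0.38 [390.0, 144.2, 44.8, 46.3] 559 402.8 166.5
spindle_nose 0.65 [354.9, 122.7, 103.4, 92.6] 4745 397.9 172.9
tube 0.81 [369.2, 138.0, 19.2, 51.9] 690 379.2 161.4
tube 0.65 [444.7, 244.5, 45.7, 38.9] 756 465.8 264.7
jaw 0.84 [385.9, 144.2, 48.3, 43.4] 566 402.8 166.8
jaw 0.46 [147.3, 162.8, 26.9, 76.1] 747 165.8 207.1
spindle 0.69 [389.5, 180.8, 19.0, 15.1] 253 397.7 187.3
side [[430.6, 0.0, 318.6], [0.0, 430.6, 201.6], [0.0, 0.0, 1.0]] -0.11144306418739729 [-262.  775. 1008.] [[-0.69, -0.73, 0.01], [-0.47, 0.44, -0.77], [0.56, -0.53, -0.64]]
handle 0.94 [254.1, 224.3, 44.4, 38.4] 581 277.5 242.2
handle 0.83 [268.1, 311.1, 64.4, 44.3] 877 301.0 332.0
handle 0.43 [423.9, 208.2, 9.3, 8.5] 79 430.3 211.5
vise 0.64 [309.8, 114.8, 84.0, 95.7] 2780 352.7 179.1
spindle_nose 0.94 [308.6, 116.6, 87.4, 95.6] 2559 353.1 180.1
tube 0.83 [430.1, 183.1, 44.5, 20.0] 661 453.2 190.4
tube 0.73 [320.7, 160.3, 36.4, 35.3] 442 340.1 176.7
small_key 0.6 [219.3, 226.6, 32.1, 11.3] 141 238.1 231.3
jaw 0.64 [334.7, 155.7, 50.8, 28.4] 357 352.1 166.8
spindle 0.65 [354.6, 158.9, 15.1, 17.5] 168 364.0 168.3
```

```bash
python3 -c "
from h import *
print(env.get_obs())"
```

```text
{'t': 0.8, 'joint_positions': array([-1.31602933e+00,  3.41970771e-01,  1.52408643e+00,  9.25926484e-06,
        1.27540075e+00, -1.46024123e-01]), 'joint_vel': array([-0.00034657, -0.00084059,  0.00152326, -0.00046471,  0.00037991,
       -0.0002744 ]), 'effort': array([-1.10811772e-03, -4.33521795e+01, -2.46264982e+01, -1.99812566e-04,
        3.26971931e-04, -1.74484444e-05]), 'eef_pos': array([ 204.84390116, -483.41167668,  253.34143666]), 'tcp_rot': array([3.07859234e+00, 6.25325145e-01, 2.53922488e-05]), 'force': array([ 0.25923795,  0.86079162, -0.28702787]), 'wrist_torque': array([-0.0245825 , -0.0148561 , -0.08643419]), 'grip_width': 85.68057476115422}
```

View pics/top0.png

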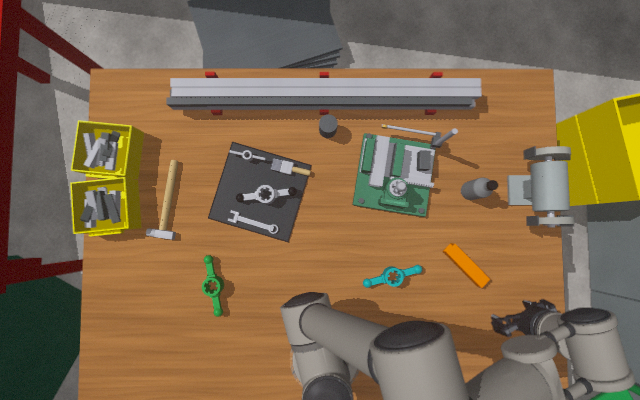

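```bash
python3 - <<'E'
import cv2
a=cv2.imread('pics/top0.png')[110:220,335:465]; b=cv2.imread('pics/top0.png')[180:320,190:440]
cv2.imwrite('pics/c1.png',cv2.resize(a,None,fx=6,fy=5,interpolation=2)[:600,:800]);
cv2.imwrite('pics/c2.png',cv2.resize(b,None,fx=3.2,fy=3.2,interpolation=2))
s=cv2.imread('pics/side0.png')[100:380,200:500]
cv2.imwrite('pics/c3.png',cv2.resize(s,None,fx=2.1,fy=2.1,interpolation=2))
E
```

```text
(no output)
```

View pics/c1.png

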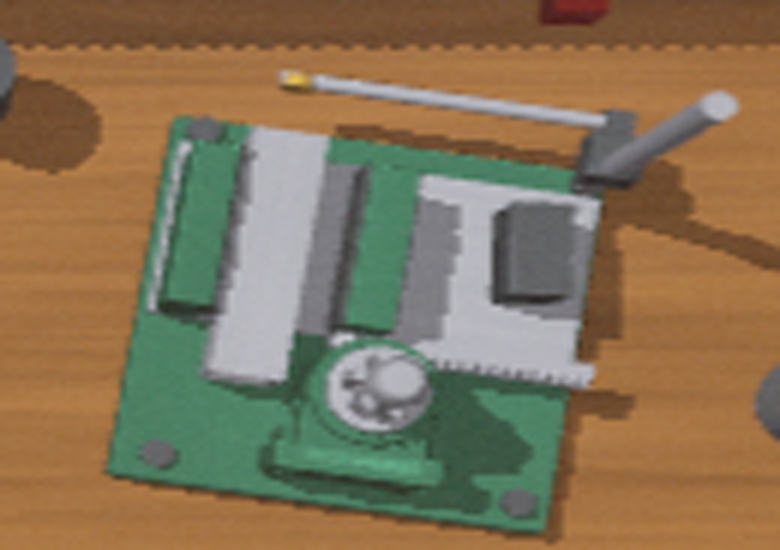

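View pics/side0.png

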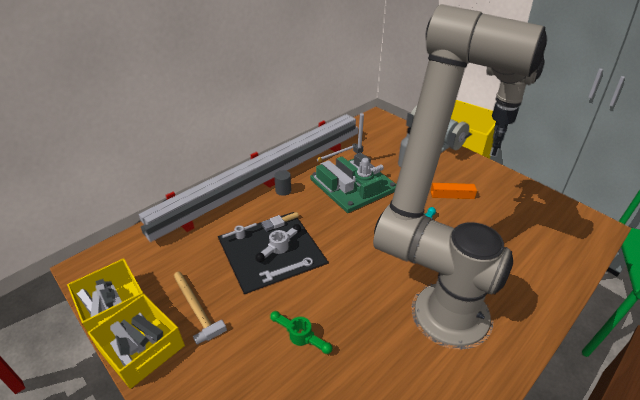

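The top view shows the grey handle on the mat with its hub near (265,194). The green and turquoise look-alikes are at (212,285) and (393,277). The vise spindle is near (399,188), with the fixed jaw to its left. Next I measure the poses.

```bash
python3 - <<'E'
from h import *
L=unproj([(364.2,133.6),(353,204),(435,150)],[20]*3,"top"); print(L.round()) if 0 else None
im=cv2.imread('pics/top0.png')
# vise yaw from base edges (z~15)
a=unproj([(364.2,133.6),(353,204),(426,216)],15,"top"); print("vise corners",a.round(1))
d=a[0]-a[1]; print("yaw vise",np.degrees(np.arctan2(d[1],d[0])))
d=a[1]-a[2]; print("yaw y",np.degrees(np.arctan2(d[1],d[0]))-90)
print("spindle nose",unproj([(401.3,186.4)],147,"top").round(1),"collar",unproj([(335+378/6,110+391/5)],95,"top").round(1))
# handle
for c in("top","side"):
    env.camera(c)
    for d in env.trace("handle",c)[:3]:
        m=d["pixels"]; ys,xs=np.nonzero(m)
        P=unproj(np.c_[xs,ys],26,c)[:,:2]; C=P.mean(0); w,v=np.linalg.eigh(np.cov((P-C).T))
        print(c,round(d["p"],2),C.round(1),np.degrees(np.arctan2(v[1,1],v[0,1])).round(1),np.sqrt(w).round(1))
    for X in [(0,0,0)]: pass
cv2.imwrite('pics/m1.png',cv2.resize(im[170:220,230:305],None,fx=8,fy=8,interpolation=2))
s=cv2.imread('pics/side0.png')[140:215,330:400]
t=im[170:205,380:420]
cv2.imwrite('pics/m2.png',np.hstack([cv2.resize(im[170:218,230:302],(600,400),interpolation=2)[:, :600]]))
cv2.imwrite('pics/m3.png',np.hstack([cv2.resize(t,(400,350),interpolation=2),cv2.resize(s[10:52,10:58],(400,350),interpolation=2)]))
E
```

```text
vise corners [[ 739.6 -135.7   15. ]
 [ 502.8  -95.6   15. ]
 [ 461.9 -337.7   15. ]]
yaw vise -9.62507076570637
yaw y -9.576058498054536
spindle nose [[ 546.3 -226.7  147. ]] collar [[ 546.5 -228.4   95. ]]
top 0.96 [239.2 361.1] -168.3 [14.4 49.3]
top 0.86 [535.2 193.1] 96.2 [13.4 49.7]
top 0.73 [ 267.1 -218. ] 104.5 [13.9 50.4]
side 0.84 [536.3 190.8] 101.5 [18.7 46.8]
side 0.75 [237.7 361.2] -169.9 [16.1 50. ]
side 0.51 [ 286.3 -293.3] 108.1 [ 6.1 12.6]
```

View pics/m2.png

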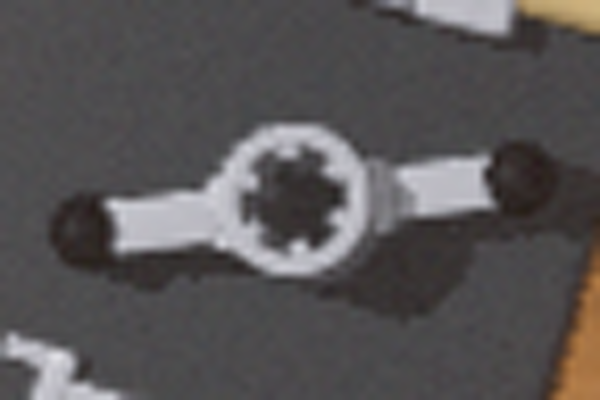

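View pics/m3.png

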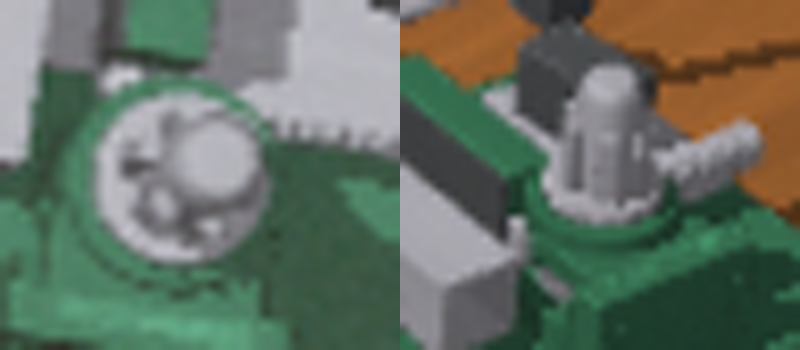

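The handle is the grey one, with black knobs at (240,197.6) and (292.7,191.4) and its hub at (265.4,193.8). One spindle key faces the side camera almost squarely, at side pixel (364.4,170).

```bash
python3 - <<'E'
from h import *
k=unproj([(239.96,197.6),(292.7,191.4)],26,"top"); h=unproj([(265.4,193.8)],54,"top")
d=k[0]-k[1]; print("knobs",k.round(1),"mid",k.mean(0).round(1),"len",np.linalg.norm(d),"yaw",np.degrees(np.arctan2(d[1],d[0])),"hub",h.round(1))
print("mid proj side",proj([[*k.mean(0)[:2],54]],"side"))
ax=np.array([546.5,-227.5])
print("axis proj side z95,127,147",proj([[*ax,z] for z in(95,127,147)],"side").round(1).tolist(),"top",proj([[*ax,z] for z in(95,127,147)],"top").round(1).tolist())
# nose tip centre in side image
print("side nose axis seen px x",340+(608-400)*48/400, 150+85*42/350)
for th in range(110,150,4):
    t=np.radians(th); u=np.array([np.cos(t),np.sin(t)])
    print(th,proj([[*(ax+20*u),112]],"side").round(2).tolist(),proj([[*(ax+18*u),127]],"top").round(1).tolist())
E
```

```text
knobs [[524.6 276.   26. ]
 [544.4 103.3  26. ]] mid [534.5 189.7  26. ] len 173.7539016066366 yaw 96.53658155190467 hub [[534.2 188.8  54. ]]
mid proj side [[278.28270303 235.6083497 ]]
axis proj side z95,127,147 [[364.4, 171.1], [365.0, 163.8], [365.4, 159.2]] top [[397.7, 188.2], [400.0, 187.1], [401.6, 186.3]]
side nose axis seen px x 364.96 160.2
110 [[362.67, 170.1]] [[394.5, 189.1]]
114 [[363.04, 170.19]] [[394.7, 189.5]]
118 [[363.41, 170.27]] [[394.8, 189.9]]
122 [[363.8, 170.34]] [[395.1, 190.2]]
126 [[364.18, 170.39]] [[395.3, 190.6]]
130 [[364.57, 170.43]] [[395.6, 190.9]]
134 [[364.96, 170.45]] [[395.8, 191.2]]
138 [[365.35, 170.45]] [[396.1, 191.5]]
142 [[365.73, 170.44]] [[396.5, 191.8]]
146 [[366.12, 170.42]] [[396.8, 192.0]]
```

{"fn": "play_rows", "kwargs": {"targets": [[[20, 42, 0], [0, 0, 8], 0], [[20, 42, 0], [0, 0, 8], 0], [[20, 42, 0], [0, 0, 8], 0], [[20, 42, 0], [0, 0, 8], 0], [[20, 42, 0], [0, 0, 8], 0], [[21, 42, 0], [0, 0, 8], 0], [[21, 42, 0], [0, 0, 8], 0], [[21, 42, 0], [0, 0, 8], 0], [[21, 42, 0], [0, 0, 8], 0], [[21, 42, 0], [0, 0, 1.5], 0], [[21, 42, 0], [0, 0, 0], 0], [[21, 42, 0], [0, 0, 0], 0]], "force": 60}}

```text
t: 2.2
eef_pos: [452.5, 22.6, 253.6]
tcp_rot: [2.092, 2.343, 0.001]
force: [1.0, -1.1, -0.7]
grip_width: 85.3
```

{"fn": "play_rows", "kwargs": {"targets": [[[21, 42, -10], [0, 0, 0], 0], [[21, 42, -20], [0, 0, 0], 0], [[21, 42, -30], [0, 0, 0], 0], [[19, 42, -40], [0, 0, 0], 0], [[0, 0, 0], [0, 0, 0], 0], [[0, 0, 0], [0, 0, 0], 0]]}}

```text
t: 2.8
eef_pos: [527.4, 176.3, 162.9]
tcp_rot: [-2.09, -2.344, 0.003]
force: [0.0, -0.3, 0.8]
grip_width: 85.3
```

{"fn": "play_rows", "kwargs": {"targets": [[[7, 13, -20], [0, 0, 0], 0], [[0, 0, -30], [0, 0, 0], 0], [[0, 0, -30], [0, 0, 0], 0], [[0, 0, -25], [0, 0, 0], 0], [[0, 0, -15], [0, 0, 0], 0], [[0, 0, -7], [0, 0, 0], 0], [[0, 0, 0], [0, 0, 0], 0], [[0, 0, 0], [0, 0, 0], 0]]}}

```text
t: 3.6
eef_pos: [535.8, 188.5, 38.6]
tcp_rot: [2.092, 2.341, 0.003]
force: [0.7, 0.3, -0.3]
grip_width: 85.4
```

{"fn": "play_rows", "kwargs": {"targets": [[[0, 0, 0], [0, 0, 0], 0.2], [[0, 0, 0], [0, 0, 0], 0.4], [[0, 0, 0], [0, 0, 0], 1], [[0, 0, 0], [0, 0, 0], 1], [[0, 0, 0], [0, 0, 0], 1], [[0, 0, 0], [0, 0, 0], 1], [[0, 0, 0], [0, 0, 0], 1]]}}

```text
t: 4.3
eef_pos: [536.0, 189.0, 38.8]
tcp_rot: [2.091, 2.342, 0.004]
force: [-0.2, -0.1, 8.3]
grip_width: 59.2
```

{"fn": "play_rows", "kwargs": {"targets": [[[0, 0, 10], [0, 0, 0], 1], [[0, 0, 25], [0, 0, 0], 1], [[0, 0, 35], [0, 0, 0], 1], [[0, 0, 35], [0, 0, 0], 1], [[0, 0, 35], [0, 0, 0], 1], [[0, 0, 35], [0, 0, 0], 1], [[0, 0, 20], [0, 0, 0], 1], [[0, -20, 5], [0, 0, -1], 1], [[1, -35, 0], [0, 0, -3], 1], [[1, -35, 0], [0, 0, -3], 1], [[1, -35, 0], [0, 0, -3], 1], [[1, -35, 0], [0, 0, -3], 1]], "force": 80}}

```text
t: 5.5
eef_pos: [537.7, 27.8, 236.5]
tcp_rot: [-2.345, -2.088, 0.003]
force: [0.0, 0.0, -6.5]
grip_width: 58.6
```

{"fn": "play_rows", "kwargs": {"targets": [[[1, -35, 0], [0, 0, -3], 1], [[1, -35, 0], [0, 0, -3], 1], [[1, -35, 0], [0, 0, -3], 1], [[1, -35, 0], [0, 0, -3], 1], [[1, -35, 0], [0, 0, -2.5], 1], [[1, -35, 0], [0, 0, 0], 1], [[1, -25, 0], [0, 0, 0], 1], [[0, -12, 0], [0, 0, 0], 1], [[0, 0, 0], [0, 0, 0], 1], [[0, 0, 0], [0, 0, 0], 1]]}}

```text
t: 6.5
eef_pos: [545.4, -217.1, 236.6]
tcp_rot: [-2.588, -1.778, 0.0]
force: [0.0, 0.3, -6.7]
grip_width: 58.7
```

```bash
python3 - <<'E'
from h import *
a=env.camera("top");b=env.camera("side")
for c in("top","side"):
    for d in env.trace("handle",c)[:3]: print(c,round(d["p"],2),d["rect"])
o=env.get_obs();print(o["t"],o["eef_pos"].round(1),o["tcp_rot"].round(3),o["joint_positions"].round(2),o["grip_width"],o["force"].round(1))
p=o["eef_pos"].copy();p[2]-=35;print(proj([p],"side"),proj([p],"top"))
A=cv2.resize(a[120:250,330:460],(600,600),interpolation=2);B=cv2.resize(b[60:200,300:440],(600,600),interpolation=2)
cv2.imwrite("pics/n1.png",np.hstack([A,B])[...,::-1][:, :1200]); cv2.imwrite("pics/n1s.png",cv2.resize(np.hstack([A,B])[...,::-1],(800,400)))
E
```

```text
top 0.62 [200.8, 255.5, 23.3, 60.9]
top 0.58 [369.4, 165.6, 69.1, 34.5]
side 0.88 [269.3, 312.7, 63.6, 42.4]
side 0.8 [340.9, 129.7, 27.3, 23.6]
side 0.64 [413.9, 207.9, 20.5, 34.5]
6.7 [ 545.9 -216.9  237.2] [-2.588 -1.78  -0.   ] [-0.51  0.47  1.37  0.    1.3  -0.14] 59.21506068848146 [-0.1 -0.4 -5.8]
[[364.68921432 147.25387212]] [[402.28880516 184.39449114]]
```

View pics/n1s.png

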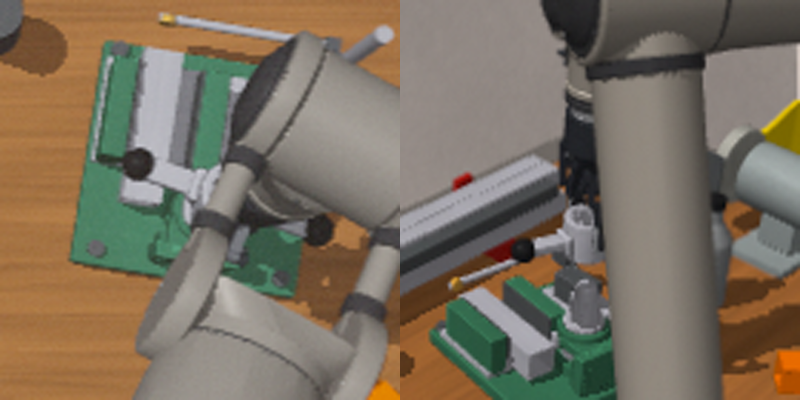

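The handle is held level above the spindle. Its knobs appear in the top view at about (374.9,173) and (434,194.8).

```bash
python3 - <<'E'
from h import *
o=env.get_obs(); z=o["eef_pos"][2]-34.8+22
im=cv2.cvtColor(env.camera("top"),cv2.COLOR_RGB2GRAY)
P=[]
for (x,y) in((374.9,173),(434,194.8)):
    w=im[int(y)-8:int(y)+9,int(x)-8:int(x)+9]; m=(w<45); n,l,s,c=cv2.connectedComponentsWithStats(m.astype(np.uint8))
    k=1+np.argmax(s[1:,4]); print(s[k],c[k]); P.append(c[k]+[int(x)-8,int(y)-8])
k=unproj(P,z,"top");d=k[0]-k[1];print(P,k.round(1),"mid",k.mean(0).round(1),"len",np.linalg.norm(d).round(1),"yaw",np.degrees(np.arctan2(d[1],d[0])).round(1),o["eef_pos"].round(1))
E
```

```text
[10  4  3  6 10] [11.3  6.1]
[ 3  4  9 10 62] [7.19354839 8.46774194]
[array([377.3, 171.1]), array([433.19354839, 194.46774194])] [[ 580.4 -143.2  224.4]
 [ 515.2 -296.5  224.4]] mid [ 547.8 -219.9  224.4] len 166.6 yaw 67.0 [ 545.9 -216.9  237.2]
```

{"fn": "play_rows", "kwargs": {"targets": [[[0.7, -10.5, 0], [0, 0, 0], 1], [[0, 0, -15], [0, 0, 0], 1], [[0, 0, -15], [0, 0, 0], 1], [[0, 0, -12], [0, 0, 0], 1], [[0, 0, -6], [0, 0, 0], 1], [[0, 0, 0], [0, 0, 0], 1], [[0, 0, 0], [0, 0, 0], 1]]}}

```text
t: 7.45
eef_pos: [546.8, -228.9, 189.5]
tcp_rot: [2.589, 1.778, 0.001]
force: [0.2, -0.3, -6.6]
grip_width: 59.0
```

{"fn": "play_rows", "kwargs": {"targets": [[[0, 0, -3], [0, 0, 0], 1], [[0, 0, -3], [0, 0, 0], 1], [[0, 0, -3], [0, 0, 0], 1], [[0, 0, 0], [0, 0, 0], 1]]}}

```text
t: 7.85
eef_pos: [546.3, -228.5, 179.5]
tcp_rot: [-2.589, -1.778, 0.001]
force: [-0.1, -0.7, -6.6]
grip_width: 59.2
```

{"fn": "play_rows", "kwargs": {"targets": [[[0, 0, -2], [0, 0, 0], 1], [[0, 0, -2], [0, 0, 0], 1], [[0, 0, -2], [0, 0, 0], 1], [[0, 0, 0], [0, 0, 0], 1]]}}

```text
t: 8.25
eef_pos: [547.6, -229.0, 174.4]
tcp_rot: [2.588, 1.777, 0.003]
force: [5.0, -0.7, -6.3]
grip_width: 59.0
```

{"fn": "play_rows", "kwargs": {"targets": [[[0, 0, -2], [0, 0, 0], 1], [[0, 0, -2], [0, 0, 0], 1], [[0, 0, 0], [0, 0, 0], 1]]}}

```text
t: 8.55
eef_pos: [547.8, -229.0, 170.5]
tcp_rot: [2.587, 1.777, 0.003]
force: [6.1, 0.1, -4.9]
grip_width: 58.5
```

{"fn": "play_rows", "kwargs": {"targets": [[[0.8, 0, -2], [0, 0, 0], 1], [[0, 0, -2], [0, 0, 0], 1], [[0, 0, -2], [0, 0, 0], 1], [[0, 0, 0], [0, 0, 0], 1]]}}

```text
t: 8.95
eef_pos: [547.9, -228.9, 164.0]
tcp_rot: [2.589, 1.778, 0.001]
force: [5.9, -2.0, -5.9]
grip_width: 58.7
```

{"fn": "play_rows", "kwargs": {"targets": [[[0, 0, -2], [0, 0, 0], 1], [[0, 0, -2], [0, 0, 0], 1], [[0, 0, -1], [0, 0, 0], 1], [[0, 0, 0], [0, 0, 0], 1]]}}

```text
t: 9.35
eef_pos: [548.0, -228.9, 159.2]
tcp_rot: [2.588, 1.778, 0.002]
force: [5.5, -2.4, -3.3]
grip_width: 59.2
```

{"fn": "play_rows", "kwargs": {"targets": [[[0.5, 0, -2], [0, 0, 0], 1], [[0, 0, -2], [0, 0, 0], 1], [[0, 0, -1], [0, 0, 0], 1], [[0, 0, 0], [0, 0, 0], 1]]}}

```text
t: 9.75
eef_pos: [548.2, -228.8, 153.8]
tcp_rot: [2.589, 1.778, 0.001]
force: [5.7, -0.5, -5.5]
grip_width: 58.9
```

Meshed: the foot is at about 119 mm, below the key ends at 127. I keep lowering it.

{"fn": "play_rows", "kwargs": {"targets": [[[0, 0, -3], [0, 0, 0], 1], [[0, 0, -3], [0, 0, 0], 1], [[0, 0, -3], [0, 0, 0], 1], [[0, 0, -3], [0, 0, 0], 1], [[0, 0, -3], [0, 0, 0], 1], [[0, 0, 0], [0, 0, 0], 1]]}}

```text
t: 10.35
eef_pos: [548.3, -228.9, 138.6]
tcp_rot: [2.589, 1.778, 0.001]
force: [6.9, -2.0, -5.9]
grip_width: 59.0
```

{"fn": "play_rows", "kwargs": {"targets": [[[0, 0, -2], [0, 0, 0], 1], [[0, 0, -2], [0, 0, 0], 1], [[0, 0, -2], [0, 0, 0], 1], [[0, 0, 0], [0, 0, 0], 1]]}}

```text
t: 10.75
eef_pos: [548.3, -228.9, 132.8]
tcp_rot: [2.589, 1.778, 0.001]
force: [7.2, -0.7, -4.9]
grip_width: 59.0
```

Expected home is at a TCP height of about 130.

{"fn": "play_rows", "kwargs": {"targets": [[[0, 0, -1.5], [0, 0, 0], 1], [[0, 0, -1.5], [0, 0, 0], 1], [[0, 0, -0.5], [0, 0, 0], 1], [[0, 0, 0], [0, 0, 0], 1]]}}

```text
t: 11.15
eef_pos: [548.3, -228.9, 130.0]
tcp_rot: [2.588, 1.778, 0.001]
force: [5.5, -1.2, -0.5]
grip_width: 59.1
```

{"fn": "play_rows", "kwargs": {"targets": [[[0, 0, -1], [0, 0, 0], 1], [[0, 0, -1], [0, 0, 0], 1], [[0, 0, 0], [0, 0, 0], 1]]}}

```text
t: 11.45
eef_pos: [548.3, -228.9, 130.0]
tcp_rot: [2.587, 1.777, 0.002]
force: [1.7, 0.7, 14.1]
grip_width: 59.1
```

{"fn": "play_rows", "kwargs": {"targets": [[[0, 0, 0.5], [0, 0, -3], 1], [[0, 0, 0], [0, 0, -4], 1], [[0, 0, 0], [0, 0, -4], 1], [[0, 0, 0], [0, 0, -4], 1], [[0, 0, 0], [0, 0, -4], 1], [[0, 0, 0], [0, 0, -4], 1], [[0, 0, 0], [0, 0, 0], 1]], "force": 110}}

```text
t: 12.15
eef_pos: [548.5, -228.5, 130.1]
tcp_rot: [2.892, 1.224, 0.003]
force: [2.6, 2.0, 11.4]
grip_width: 58.7
```

```bash
python3 -c "
from h import *
o=env.get_obs();print(o['eef_pos'].round(1),np.degrees(2*np.arctan2(o['tcp_rot'][1],o['tcp_rot'][0])),o['force'].round(1),o['wrist_torque'].round(2),o['joint_positions'].round(2))"
```

```text
[ 548.5 -228.5  130.1] 45.87100785401689 [ 2.6  2.  11.4] [ 0.26 -0.39 -0.08] [-0.52  0.58  1.49  0.    1.06  0.25]
```

{"fn": "play_rows", "kwargs": {"targets": [[[0, 0, 0], [0, 0, -4], 1], [[0, 0, 0], [0, 0, -4], 1], [[0, 0, 0], [0, 0, -4], 1], [[0, 0, 0], [0, 0, -4], 1], [[0, 0, 0], [0, 0, -4], 1], [[0, 0, 0], [0, 0, -4], 1], [[0, 0, 0], [0, 0, -2], 1]]}}

```text
t: 12.85
eef_pos: [548.1, -227.9, 130.2]
tcp_rot: [3.094, 0.543, 0.002]
force: [0.8, 4.9, 12.9]
grip_width: 58.4
```

```bash
cat > s.py <<'E'
from h import *
o=env.get_obs();print(o['eef_pos'].round(1),np.degrees(2*np.arctan2(o['tcp_rot'][1],o['tcp_rot'][0])),o['force'].round(1),o['wrist_torque'].round(2),o['joint_positions'].round(2))
E
python3 s.py; python3 - <<'E'
from h import *
a=env.camera("top");b=env.camera("side")
cv2.imwrite("pics/r1.png",np.hstack([cv2.resize(a[120:220,340:460],(400,333),interpolation=2),cv2.resize(b[110:220,290:410],(400,333),interpolation=2)])[...,::-1])
E
```

```text
[ 548.1 -227.9  130.2] 19.90586722683802 [ 0.8  4.9 12.9] [ 0.49 -0.24  0.45] [-0.52  0.58  1.49  0.    1.07  0.7 ]
```

View pics/r1.png

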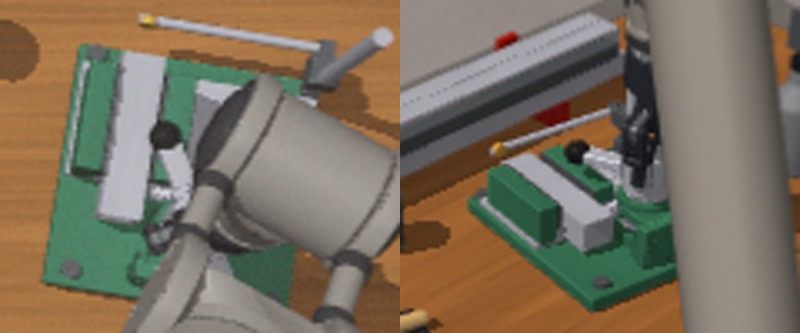

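The handle turns with the gripper and the moving jaw has come up close to the tube. I continue in small steps and watch the torque.

{"fn": "play_rows", "kwargs": {"targets": [[[0, -0.5, 0], [0, 0, -2], 1], [[0, 0, 0], [0, 0, -2], 1], [[0, 0, 0], [0, 0, -2], 1], [[0, 0, 0], [0, 0, -2], 1]]}}

```text
t: 13.35
eef_pos: [548.1, -227.7, 130.1]
tcp_rot: [-3.124, -0.328, -0.002]
force: [0.8, 7.3, 13.6]
grip_width: 57.9
```

```bash
python3 s.py
```

```text
[ 548.1 -227.7  130.1] -348.01840413785897 [ 0.8  7.3 13.6] [ 0.84 -0.17  0.58] [-0.52  0.58  1.49  0.    1.07  0.84]
```

{"fn": "play_rows", "kwargs": {"targets": [[[0, 0, 0], [0, 0, -2], 1], [[0, 0, 0], [0, 0, -2], 1]]}}

```text
t: 13.55
eef_pos: [548.1, -227.6, 130.2]
tcp_rot: [-3.133, -0.22, -0.002]
force: [1.8, 9.1, 13.8]
grip_width: 58.4
```

```bash
python3 s.py
```

```text
[ 548.1 -227.6  130.2] -351.9852670456502 [ 1.8  9.1 13.8] [ 0.95 -0.2   1.33] [-0.52  0.58  1.49  0.    1.07  0.91]
```

{"fn": "play_rows", "kwargs": {"targets": [[[0, -0.5, 0], [0, 0, -2], 1], [[0, 0, 0], [0, 0, -2], 1]]}}

```text
t: 13.75
eef_pos: [546.9, -227.5, 130.0]
tcp_rot: [-3.139, -0.122, 0.005]
force: [-15.7, 6.4, 18.8]
grip_width: 58.6
```

```bash
python3 s.py
```

```text
[ 546.9 -227.5  130. ] -355.56561631650584 [-15.7   6.4  18.8] [1.47 2.63 0.81] [-0.52  0.58  1.49 -0.    1.07  0.97]
```

{"fn": "play_rows", "kwargs": {"targets": [[[0, 0, 0], [0, 0, -2], 1], [[0, 0, 0], [0, 0, -2], 1]]}}

```text
t: 13.95
eef_pos: [544.9, -227.3, 129.9]
tcp_rot: [-3.139, -0.006, 0.011]
force: [-10.6, 10.0, 21.5]
grip_width: 58.0
```

```bash
python3 s.py;  python3 - <<'E'
from h import *
a=env.camera("top");b=env.camera("side")
cv2.imwrite("pics/r2.png",np.hstack([cv2.resize(a[120:220,340:460],(400,333),interpolation=2),cv2.resize(b[110:220,290:410],(400,333),interpolation=2)])[...,::-1])
E
```

```text
[ 544.9 -227.3  129.9] -359.77344369030635 [-10.6  10.   21.5] [1.83 1.91 3.27] [-0.52  0.58  1.49 -0.    1.07  1.04]
```

View pics/r2.png

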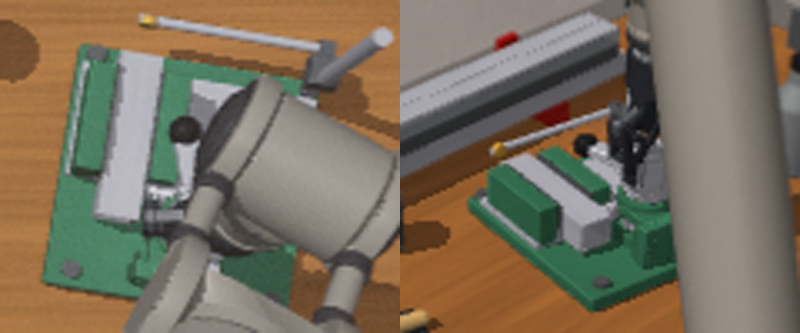

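The jaw now looks tight against the tube. I check the handle angle from its knob at about (394.9,159).

```bash
python3 - <<'E'
from h import *
k=unproj([(394.9,159)],117,"top")[0];a=unproj([(397.7,188.2)],95,"top")[0]
print(k,np.degrees(np.arctan2(k[1]+228.0,k[0]-547.5)))
# gap checks: vise y of tube edges / jaw edges along vise x=90
R=lambda v:np.array([547.5,-228])+np.array([[np.cos(-.1676),-np.sin(-.1676)],[np.sin(-.1676),np.cos(-.1676)]])@v
for n,y,z in(("fixed face",88,81),("tube far",88,70),("tube near",48,70),("jaw face@.024",48,81)):
    print(n,proj([[*R(np.array([120,y])),z]],"top").round(1), )
im=cv2.imread("pics/r2.png"); 
import subprocess
b=env.camera("top"); y=int(proj([[*R(np.array([120,60])),70]],"top")[0,1]); print(y,[tuple(int(q) for q in p) for p in b[y,358:398]])
E
```

```text
[ 634.10957371 -215.65916736  117.        ] 8.109378957872972
fixed face [[375.1 146.7]]
tube far [[374.6 147.4]]
tube near [[386.9 149.5]]
jaw face@.024 [[387.6 148.7]]
148 [(170, 119, 71), (168, 118, 68), (157, 114, 68), (84, 100, 72), (96, 135, 115), (132, 144, 143), (117, 131, 129), (62, 97, 76), (77, 134, 102), (79, 131, 105), (77, 127, 101), (81, 132, 103), (78, 129, 100), (77, 130, 100), (78, 127, 100), (73, 112, 89), (89, 91, 93), (120, 120, 123), (142, 143, 149), (182, 182, 189), (183, 184, 190), (185, 183, 191), (181, 181, 188), (186, 184, 192), (184, 183, 191), (183, 184, 190), (181, 181, 188), (181, 183, 188), (173, 173, 179), (130, 132, 136), (82, 103, 92), (77, 139, 106), (77, 132, 102), (77, 132, 103), (75, 133, 104), (78, 133, 101), (76, 131, 101), (75, 130, 101), (87, 128, 106), (112, 117, 116)]
```

The handle stands at about 8°, so the spindle turned about 1.0 rad. The torque rose to 3.3 N m and the pads slipped on the hub, so the tube is gripped. Now I ease off, let go and rise.

{"fn": "play_rows", "kwargs": {"targets": [[[-2, 0.5, 1], [0, 0, 0.5], 1], [[-1, 0, 0.5], [0, 0, 0.5], 1], [[0, 0, 0], [0, 0, 0], 0.4], [[0, 0, 0], [0, 0, 0], 0], [[0, 0, 0], [0, 0, 0], 0], [[0, 0, 0], [0, 0, 0], 0], [[0, 0, 0], [0, 0, 0], 0], [[0, 0, 0], [0, 0, 0], 0]], "force": 20}}

```text
t: 14.9
eef_pos: [544.6, -229.4, 129.5]
tcp_rot: [3.141, 0.026, -0.001]
force: [0.0, 1.2, -0.8]
grip_width: 85.6
```

{"fn": "play_rows", "kwargs": {"targets": [[[0, 0, 5], [0, 0, 0], 0], [[0, 0, 10], [0, 0, 0], 0], [[0, 0, 15], [0, 0, 0], 0], [[0, 0, 30], [0, 0, 0], 0], [[0, 0, 30], [0, 0, 0], 0], [[0, 0, 30], [0, 0, 0], 0]]}}

```text
t: 15.5
eef_pos: [544.8, -229.1, 251.7]
tcp_rot: [3.141, 0.026, 0.001]
force: [0.4, 0.2, -0.5]
grip_width: 85.7
```

{"fn": "play_rows", "kwargs": {"targets": [[[-20, -40, 10], [0, 0, 0], 0], [[-20, -45, 0], [0, 0, 0], 0], [[-20, -45, 0], [0, 0, 0], 0], [[-20, -45, 0], [0, 0, 0], 0], [[-20, -45, 0], [0, 0, 0], 0], [[0, 0, 0], [0, 0, 0], 0], [[0, 0, 0], [0, 0, 0], 0]]}}

```text
t: 16.2
eef_pos: [444.1, -450.0, 259.9]
tcp_rot: [-3.141, -0.022, -0.001]
force: [0.8, 0.4, -0.3]
grip_width: 85.5
```

```bash
python3 s.py;  python3 - <<'E'
from h import *
a=env.camera("top");b=env.camera("side")
cv2.imwrite("pics/r3.png",np.hstack([cv2.resize(a[120:220,340:460],(400,333),interpolation=2),cv2.resize(b[110:220,290:410],(400,333),interpolation=2)])[...,::-1])
E
```

```text
[ 444.1 -450.   259.9] -359.1809456703842 [ 0.8  0.4 -0.3] [-0.01  0.02  0.02] [-0.91  0.54  1.19  0.    1.41  0.64]
```

View pics/r3.png

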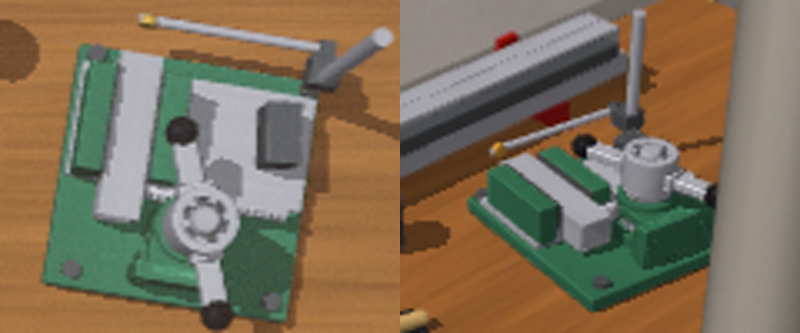

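```bash
python3 -c "
from h import *
print(env.job_done())"
```

```text
the job is handed in; nothing more can be done
None
```

I fitted the handle on the spindle, turned it clockwise until the jaw stopped on the tube, let go and handed the job in at about 16 s of the 69 s allowed. No verdict was reported.

- **Fitting:** I gripped the handle by its hub and read the key angle from the pictures (a key at about 129°). I lowered it at that angle and it meshed without rocking. It came to rest with its foot about 95 mm up, at the shoulder, where the force rose.
- **Turning:** I turned it about 61° clockwise, some 1.0 rad of spindle turn after the play in the teeth. Wrist torque then rose from about 0.5 to 3.3 N m. The pads slipped about 8° on the hub instead of the handle turning further, and the gripper moved about 3 mm sideways as they did.
- **Final checks:** The last picture shows the handle level and home on the spindle. The moving jaw is up against the tube and the robot is well clear. The offcut still lies on the vise's bed; I did not look again at the tools on the mat.
- **Not confirmed:** Any gap between the tube and the fixed jaw was hidden by shadow. I judge the grip from the torque rise, the stop, and the jaw edge lying where contact was expected.

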